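# Key-operated sampling selector

### The arm

A 6-joint arm with a two-finger parallel gripper is mounted at the origin on a cart in front of the work surface, level with it; the furniture and walls round the work are solid. World frame = base frame: x ahead of the robot, y to its left, z up, the work surface at z = 0. Lengths are in mm, angles in rad, forces in N, time in s.
With the tool pointing down it reaches from about 425 to 925 mm from the base axis. Payload 12.5 kg.
Tool frame: the origin (TCP) lies at the very end of the fingers, on their centre line; the grasp point (between the pads) lies 19 mm behind it; z points along the fingers, y is the line along which they close (so a half turn about z gives the same grasp; the last joint's range is limited). The gripper opens to 85 mm and grips with 20 to 120 N. Pads are 22 mm wide; open, the fingers measure 114 mm over their backs; the gripper's body (76 mm by 85 mm) begins 54 mm behind the grasp point. The pads swing forward as they close: fully open they stand 13 mm farther back than shut.
Start: joints at [-1.337, 0.491, 1.559, -0, 1.092, -0.106], TCP at [208.335, -589.272, 231.327] pointing down, gripper open.
Joint ranges: [-3.1, 3.1], [-0.84, 2.19], [0.05, 2.79], [-1.13, 4.28], [0.06, 2.93], [-2.69, 2.69]. Speed limits (rad/s): [2.22, 2.22, 2.79, 3.14, 3.14, 3.14].

### API

Orientations are given as a unit quaternion [x, y, z, w].
In Python, from rig import * gives the robot as it stands. The module is installed in compiled form; this text tells all that it offers.
- The arm moves only by the tool send_rows, never from a script. Its argument "moves" is a list of rows, each a list of 5 numbers: the closure in counts, from 0 (fully open) to 255 (shut), then the shift along the tool's x, y, z in m, then the turn about the tool's z in rad. In form: [[claw, tx, ty, tz, turn], ...]. A call has 1 to 8 rows; each row is the pose to reach, as a shift and turn from the pose commanded when the call began, along the tool's axes at that moment; what a row does not reach only later rows make up. A row lasts 1/8 s, in which the tool goes at most 62.5 mm and 10.7 degrees, less where a joint would pass 70% of its speed; a pose out of reach is approached as far as the arm can. A call with a gripper value outside its range is refused whole. The fingers move at their own pace and stop on an object; "squeeze" is the grip in N (left out, the last holds). Time passes only in rows, so rows that repeat a pose let the fingers close. It gives the time, the measured TCP pose, the force, the opening and the grip force at its end, in the units of the state.
- state(): the state, without advancing time (a new reading comes with each control period).
- get_image(name): name is "side" or "top"; returns the picture (384x512x3 uint8, red, green, blue); there is no depth.
- get_calibration(name): a dict with "fx", "fy", "cx", "cy" (pixels), "R" (3x3) and "t" (3): a world point X has camera coordinates R X + t. Camera axes: x right, y down, z forward; pixel columns grow to the right and rows downward; lengths in mm; the calibration is good to about 2 mm. A picture is of the moment at which its call begins. get_calibration takes no time and is no camera call.
- hand_in(): hands the job in; it is judged then, once.
The state is a dict: "time_s": time; "q": joint angles; "joint_velocities": joint speeds; "tau": joint torques, N m; "position": TCP position; "ee_rot": TCP orientation; "contact_force": force on the tool from outside, world axes, zero at the start; "ft_torque": the same for the moment, N m; "grip_width": opening from 0.0 (shut) to 1.0 (fully open); "finger_force": force on a finger pad.
Only numpy, scipy, OpenCV 4.12 (cv2) and the standard library are available. Lean on these libraries where they do the work, as an engineer would, in place of code of your own. Each camera call takes 0.05 s, during which the arm holds its last target. There are 200 camera calls.

### The job

Take the T-handled key out of its parking block and push it fully home into the keyhole of the sampling selector. With it, turn the selector the shorter way round until its pointer is aimed squarely at the middle of the one tall sample pot, not at a short vial. Leave the key standing in the keyhole, and do not disturb the pot or the vials.

Things in the scene. Friction and masses are not known exactly. Their poses are not given: they have to be found in the camera images.
- selector: Fixed selector: round grey deck, 240 mm across, 12 mm thick, with a hub in the middle and four pads (38 mm across, tops 14 mm above the desk), centres 95 mm from the middle. Seen from the middle, the pads lie 80 and 125 degrees to either side of this body's -x direction, which is free. Origin at the middle of the underside, on the desk; z up.
- dial (a joint): Turning lock cylinder with pointer, rad; turns endlessly about the vertical axis in the middle, no stops or clicks, friction 0.06 N m, stays where left. Grows anticlockwise from above; at 0 the pointer looks along the selector's -x. Starts within 0.7 of 0; the pot is at 1.40 or 2.18 rad to either side, so the shorter way is at most 2.9. Passing 1.0 on the side away from the pot is the longer way.
- dial_mouth (a point): Centre of the keyhole's mouth, on the turning axis, in the top of the steel lock cylinder (52 mm across), 64 mm above the desk. Its axes turn with the dial: x points along the pointer (black bar 8 mm wide, tip 70 mm from the axis, top 42 mm above the desk), z up. Keyhole: a slot 32 mm long along x (rounded ends), 9.5 mm wide, 28 mm deep, mouth bevelled 4 mm on its long sides.
- key_grip (a point): Centre of the key's black handle, an upright bar 46 mm long (its x), 12 mm thick (its y), 26 mm high; z up. Loose, 40 to 85 g, starts upright in its parking block. The same after a half turn, so it fits either way round. Seated, this point is 33 mm above the keyhole's mouth, and the key turns the dial with up to 0.1 rad of play either way.
- key_shoulder (a point): Middle of the underside of the key's round collar (42 mm across, 6 mm thick), 33 mm below the handle's centre; same axes. It rests on the block or, seated, on the lock cylinder. Above it a 14 mm stem; below it the steel blade, 26 mm along x, 7 mm along y, 23 mm long, the last 5 mm stepped down to 20 x 4 mm.
- key_block: Fixed parking block of the key, 56 mm (x) by 40 mm (y), top 32 mm above the desk, on a foot plate 68 x 52 mm. The key's blade stands in a slot along x in its top, 28.5 x 9.5 mm, 27 mm deep. Origin at the centre of its underside, z up. Behind it a tall cabinet fixed on the desk fills world x above 0.61 for y from -0.52 to 0.03: keep the gripper and wrist clear of it.
- sample_pot: The one tall sample pot, with a cap: 31 mm across, 74 mm tall, loose on one of the selector's four pads. The pointer must aim at it. Origin at the centre of its underside, z up.
- vial_a: Bystander: short vial with a screw cap, 22 mm across and 46 mm tall, loose on a pad of the selector's deck. Origin at the centre of its underside, z up.
- vial_b: Bystander: short vial with a screw cap, 22 mm across and 46 mm tall, loose on a pad of the selector's deck. Origin at the centre of its underside, z up.
- vial_c: Bystander: short vial with a screw cap, 22 mm across and 46 mm tall, loose on a pad of the selector's deck. Origin at the centre of its underside, z up.

How it is judged:
By the outcome, as a careful person would: the job done as asked, in the order asked, and still so for the second after the job is handed in, with the robot touching nothing.
It also fails if it takes over 64 s, if anything falls off the work surface, if the arm or the gripper's body presses on something with over 40 N, if the wrist force passes 120 N, or if a joint passes its speed limit or range.

## Working session

There is one attempt and no reset: what is moved stays moved. The work goes in short steps, Python scripts to look and compute and a tool call to move; the robot and the scene stay as the last step left them, time stands still between calls to the robot, and variables do not carry over. Pictures are saved under pics/ and viewed, at most 10 in all, crops included, and the job is handed in when it is done.

Besides the shell and the picture viewer there is one more tool, called after "Request:" as a command line: name --pt "numbers of a row" for each row, then --argument value for the rest. send_rows: Moves the arm, as the interface text tells. Its arguments: {"type":"object","properties":{"moves":{"type":"array","items":{"type":"array","items":{"type":"number"}}},"squeeze":{"type":"number"}},"required":["moves"]}

```bash
mkdir -p pics; python3 - <<'E'
from rig import *
import cv2
for n in("side","top"):
    im=get_image(n); cv2.imwrite(f"pics/{n}0.png",im[:,:,::-1]); c=get_calibration(n); print(n,c)
s=state();print(s['position'],s['ee_rot'],s['time_s'])
E
```

```text
side {'fx': 373.8037120129217, 'fy': 373.8037120129217, 'cx': 253.4921492203614, 'cy': 188.10405433760198, 'R': array([[-0.81240735, -0.58296159, -0.01225061],
       [-0.23321222,  0.34411409, -0.90950401],
       [ 0.53442152, -0.73603076, -0.41551459]]), 't': array([506.89244477, 155.67497974, 664.61166341])}
top {'fx': 360.15626962503416, 'fy': 360.15626962503416, 'cx': 260.2635638424106, 'cy': 187.93897069148224, 'R': array([[-0.00849888, -0.99993816,  0.00717313],
       [-0.99368606,  0.00764276, -0.11193572],
       [ 0.11187397, -0.00807917, -0.99368956]]), 't': array([ 88.81472543, 547.37375134, 858.89827263])}
[ 208.28992048 -589.04732712  230.78585219] [ 9.85599647e-01  1.69094860e-01 -3.00539454e-05 -5.12110547e-04] 0.1
```

View pics/side0.png

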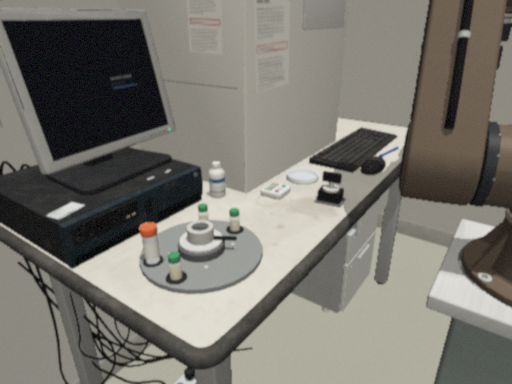

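View pics/top0.png

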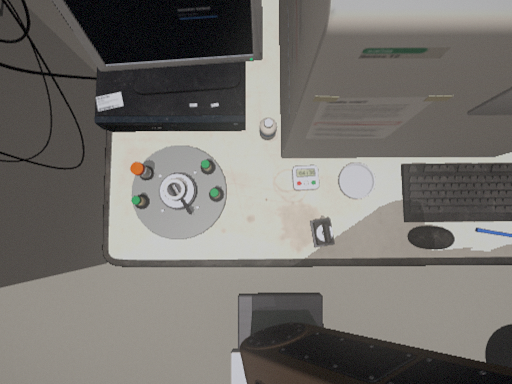

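The side view shows the pot (red cap) near (149,230), green vials and the key at (330,185). The top view shows the pot cap at (137,168), vials at (137,200), (207,166) and (215,193), the pointer tip near (190,212) and the key at (322,231). I'll zoom in.

```bash
cat > h.py <<'E'
from rig import *
import cv2, numpy as np
C={n:get_calibration(n) for n in("side","top")}
def ray(n,p):
    c=C[n]; d=c["R"].T@np.array([(p[0]-c["cx"])/c["fx"],(p[1]-c["cy"])/c["fy"],1.]); return -c["R"].T@c["t"],d/np.linalg.norm(d)
def onz(n,p,z):
    o,d=ray(n,p); return o+d*(z-o[2])/d[2]
def proj(n,X):
    c=C[n]; q=c["R"]@np.asarray(X,float)+c["t"]; return np.array([c["fx"]*q[0]/q[2]+c["cx"],c["fy"]*q[1]/q[2]+c["cy"]])
def tri(a,b):
    (o1,d1),(o2,d2)=ray("side",a),ray("top",b)
    s=np.linalg.lstsq(np.c_[d1,-d2],o2-o1,rcond=None)[0]; p,q=o1+s[0]*d1,o2+s[1]*d2
    return (p+q)/2,np.linalg.norm(p-q)
def cents(im,lo,hi,mina=8):
    m=cv2.inRange(cv2.cvtColor(im,cv2.COLOR_RGB2HSV),lo,hi); n,_,st,c=cv2.connectedComponentsWithStats(m)
    return [(c[i].round(1),int(st[i,4])) for i in range(1,n) if st[i,4]>=mina]
E
python3 - <<'E'
from h import *
s=get_image("side");t=get_image("top")
def cr(im,x,y,w,h,k): return cv2.resize(im[y:y+h,x:x+w],None,fx=k,fy=k,interpolation=cv2.INTER_CUBIC)
a=cr(t,125,140,110,104,3.6)[:300]; 
A=cr(t,128,142,104,100,4)[:,:400]; B=cr(t,297,206,50,50,8)
S=cr(s,305,160,50,50,4); S2=cr(s,135,195,135,100,4)[:, :400]
out=np.zeros((600,800,3),np.uint8); out[:400,:400]=A; out[:400,400:]=B; out[400:,:200]=S; out[400:,200:800-200]=cv2.resize(S2,(400,400))[100:300]
cv2.imwrite("pics/z1.png",out[:,:,::-1])
for n,im in(("side",s),("top",t)):
    print(n,"green",cents(im,(50,120,40),(85,255,255)),"red",cents(im,(3,170,100),(18,255,255)))
g=cv2.inRange(t[:,:,:].mean(2).astype(np.uint8),85,140)
E
```

```text
side green [(array([202.1, 207.4]), 34), (array([234. , 212.3]), 35), (array([173.9, 257. ]), 86)] red [(array([148. , 231.9]), 92)]
top green [(array([205. , 163.7]), 42), (array([214. , 192.1]), 44), (array([135.6, 199.9]), 47)] red [(array([137. , 168.3]), 123)]
```

View pics/z1.png

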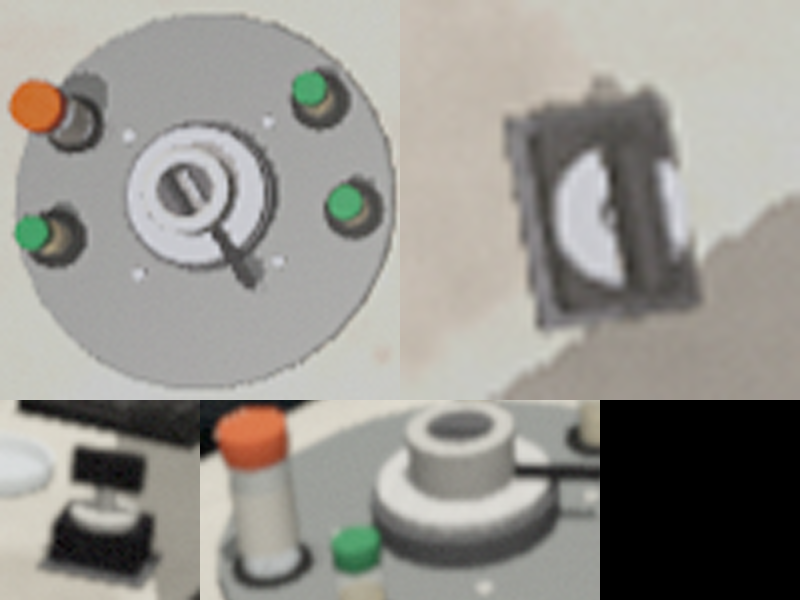

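The crop (top-camera area from (128,142), scale 4) puts the lock top ring at about (175.5,190.2) px and the pointer tip at about (191,212). The handle bar is centred near (327.5,233), and the block is tilted by about 9°.

```bash
python3 - <<'E'
from h import *
t=get_image("top"); s=get_image("side")
hsv=cv2.cvtColor(t,cv2.COLOR_RGB2HSV)
# deck
m=((hsv[:,:,1]<25)&(hsv[:,:,2]>120)&(hsv[:,:,2]<182)).astype(np.uint8)*255
m[:140]=0;m[245:]=0;m[:,:128]=0;m[:,232:]=0
m=cv2.morphologyEx(m,cv2.MORPH_OPEN,np.ones((3,3),np.uint8))
c=max(cv2.findContours(m,0,2)[0],key=cv2.contourArea); h=cv2.convexHull(c)
e=cv2.fitEllipse(h);print("deck ell",e,"->",onz("top",e[0],12), "d",(e[1][0]+e[1][1])/2)
P=np.array([onz("top",p[0],12) for p in h]); (cx,cy),r=cv2.minEnclosingCircle(P[:,:2].astype(np.float32));A=np.c_[2*P[:,:2],np.ones(len(P))];x=np.linalg.lstsq(A,(P[:,:2]**2).sum(1),rcond=None)[0];print("circ",x[:2],np.sqrt(x[2]+x[:2]@x[:2]),cx,cy,r)
print("cyl top",onz("top",(175.5,190.2),64),"ptr tip",onz("top",(191,212.3),42))
print("pot",tri((148,231.9),(137,168.3)),onz("top",(137,168.3),86))
for a,b in(((234,212.3),(214,192.1)),((202.1,207.4),(205,163.7)),((173.9,257),(135.6,199.9))): print("vial",tri(a,b),onz("top",b,58))
print("handle",tri((332,176.8),(327.4,232.8)),onz("top",(327.4,232.8),78))
k=lambda x,y:(297+(x-400)/8,206+y/8)
f=[onz("top",k(*p),5)[:2] for p in((507,118),(540,328),(702,300),(660,90))]
print("foot",np.round(f,1),np.mean(f,0),[np.degrees(np.arctan2(*(f[i]-f[j])[::-1])) for i,j in((0,1),(3,2))])
w=[onz("top",k(*p),78)[:2] for p in((612,150),(627,285),(655,150),(672,285))];print("handle edges",np.round(w,1))
for r in range(222,245): print(r,t[r,308:340].mean(1).astype(int))
E
```

```text
deck ell ((179.15847778320312, 191.79995727539062), (93.45560455322266, 96.3025131225586), 51.59941101074219) -> [541.9499823  288.17549079  12.        ] d 94.87905883789062
circ [543.71691516 288.04527515] 119.45044186800112 544.0689697265625 288.90179443359375 120.7683334350586
cyl top [540.44676345 285.56123333  64.        ] ptr tip [488.85252636 252.25567007  42.        ]
pot (array([590.82352256, 373.54566424,  74.45176153]), np.float64(2.828849741677107)) [589.91562077 370.71342037  86.        ]
vial (array([535.29869117, 195.04000472,  51.99007747]), np.float64(2.749133200591366)) [535.82415869 195.11230847  58.        ]
vial (array([604.85998974, 217.29669035,  52.73062488]), np.float64(2.02962973129438)) [604.72050149 217.16498092  58.        ]
vial (array([518.00987864, 381.76310974,  53.70631997]), np.float64(2.5552103069262673)) [518.63444173 381.21150549  58.        ]
handle (array([436.59999541, -72.48861163,  62.53288887]), np.float64(1.273099742407644)) [437.38074685 -69.23121027  78.        ]
foot [[ 466.9  -41.2]
 [ 401.5  -50. ]
 [ 409.7 -100.9]
 [ 475.2  -89.7]] [
[... 2568 characters left out ...]
 147 153 151 153 151 148]
240 [184 185 186 187 181 108 132 115  67  76  88  97 137 168 181 190 168  77
  66  82  94  87  81  77  84  94 131 153 152 151 151 150]
241 [183 185 186 190 184 116 135 122  73  71  91  86  88  89 116 143 139  79
  69  74  88  80  79  77  85  90 123 152 150 150 151 148]
242 [185 186 189 192 188 142 132 125  79  73  92  90  89  86  83  85  84  76
  73  77  78  77  75  83  87  91 115 153 152 149 150 150]
243 [185 190 193 194 196 178 126 123  84  71  84  91  86  91  84  86  86  86
  90  90  85  87  90  92  91  94 113 150 149 151 147 150]
244 [191 195 195 197 198 189 117 128 106  66  75  90  89  95 101 109 109  96
  99  99  95  97  98 102 106 118 136 150 147 149 151 153]
```

```bash
python3 - <<'E'
from h import *
from scipy.optimize import least_squares
obs=np.array([[535.5,195.1],[604.8,217.2],[518.3,381.5],[590.4,372.5]])
an=np.radians([80,125,-80,-125])
f=lambda p:(np.c_[p[0]+95*np.cos(p[2]+an),p[1]+95*np.sin(p[2]+an)]-obs).ravel()
r=least_squares(f,[543,288,np.radians(185)]);print(r.x,np.degrees(r.x[2]),r.fun.round(1))
t=get_image("top");g=cv2.cvtColor(t,cv2.COLOR_RGB2GRAY)
# pointer: dark pixels
m=(g<105).astype(np.uint8);m[:200]=0;m[218:]=0;m[:,:180]=0;m[:,196:]=0
ys,xs=np.nonzero(m);P=np.array([onz("top",p,42)[:2] for p in zip(xs,ys)])
mu=P.mean(0);d=np.linalg.svd(P-mu)[2][0];d*=np.sign(-d[0]);print("ptr",mu,np.degrees(np.arctan2(d[1],d[0])),np.degrees(np.arctan2(*(mu-r.x[:2])[::-1])),len(P))
for c in((543.5,288),r.x[:2]): print(proj("top",(*c,64)),proj("side",(*c,64)))
# cylinder ring in both views
print(g[198:218,180:198]);print(g[178:202,163:190])
E
```

```text
[543.33413469 289.82555492   3.2338159 ] 185.28400282172336 [ 0.   0.  -0.   0.2 -0.  -0.   0.  -0.2]
ptr [503.9698559  262.18427762] -149.83150787865983 -144.9237806591024 73
[174.49230896 188.92717148] [199.58515005 224.53008758]
[173.71948701 189.00262508] [198.99128491 224.95166424]
[[122  86  86 137 204 206 203 200 202 202 202 185 116 111  81 128 163 168]
 [ 96  82  79 110 177 192 203 202 202 204 198 140 115 100  94 158 166 166]
 [173  71  76  79 110 170 205 203 204 200 160 102 109  80 117 169 168 168]
 [197  99  69  72  82 150 209 206 202 176 112 115  84  93 152 169 166 166]
 [202 174 114  74  73 112 182 207 178 130 111  97  96 145 165 169 167 167]
 [203 204 176  72  76  75 112 165 128 114 101  82 130 162 168 168 165 168]
 [202 205 197 102  76  79  78  86  93  97  81 114 162 165 167 167 166 167]
 [203 207 202 144  75  81  81  74  76  81 103 135 172 169 167 165 165 165]
 [192 184 162 138  80  81  82  76  72 107 116 131 148 152 168 172 184 191]
 [148 135 108 107  82  72  78  82  85 110 114 115 119 133 170 173 196 206]
 [102  95 102 105 113 128  78  81  84  95 112 114 118 137 171 
[... 2701 characters left out ...]
 137 202 203 202 201]
 [203 198 180 192 203 203 206 201 192 183 179 178 179 187 202 204 204 202
  181 131  79 106 175 205 202 203 201]
 [203 202 200 194 201 201 203 202 202 205 204 206 204 204 203 205 204 178
  125  90 121 167 199 203 202 202 201]
 [202 202 202 202 196 187 202 200 203 204 204 203 205 205 203 185 158 122
   86  86 137 204 206 203 200 202 202]
 [205 202 201 202 198 192 202 200 200 183 181 183 182 177 155 129  90  96
   82  79 110 177 192 203 202 202 204]
 [191 204 203 201 202 202 202 201 199 189 183 165 153 145 125 142 179 173
   71  76  79 110 170 205 203 204 200]
 [160 207 203 202 201 201 201 201 202 202 202 191 186 186 187 191 207 197
   99  69  72  82 150 209 206 202 176]]
```

Request:
send_rows --pt "0 0.06 0.0 0 -0.18" --pt "0 0.12 0.0 0 -0.36" --pt "0 0.18 0.0 0 -0.54" --pt "0 0.23 -0.05 0 -0.72" --pt "0 0.28 -0.1 0 -0.9" --pt "0 0.33 -0.15 0 -1.08" --pt "0 0.357 -0.2 0 -1.26" --pt "0 0.357 -0.25 0 -1.44"

```text
time_s: 1.35
position: [463.0, -236.0, 231.1]
ee_rot: [0.627, 0.779, 0.0, 0.0]
contact_force: [1.2, 0.5, 0.1]
grip_width: 0.999
finger_force: 0.0
```

Request:
send_rows --pt "0 0.04 0.003 0 -0.18" --pt "0 0.08 0.006 0 -0.36" --pt "0 0.12 0.008 0 -0.54" --pt "0 0.167 0.011 0 -0.72" --pt "0 0.167 0.011 0.03 -0.9" --pt "0 0.167 0.011 0.06 -1.08" --pt "0 0.167 0.011 0.09 -1.26" --pt "0 0.167 0.011 0.12 -1.44"

```text
time_s: 2.35
position: [438.5, -72.3, 110.6]
ee_rot: [-0.042, 0.999, -0.0, 0.0]
contact_force: [0.4, 0.3, -0.2]
grip_width: 0.998
finger_force: 0.0
```

```bash
python3 - <<'E'
from h import *
t=get_image("top");s=get_image("side");g=cv2.cvtColor(t,cv2.COLOR_RGB2GRAY)
m=(g<92).astype(np.uint8);m[:203]=0;m[214:]=0;m[:,:182]=0;m[:,193:]=0
ys,xs=np.nonzero(m);P=np.array([onz("top",p,42)[:2] for p in zip(xs,ys)])
mu=P.mean(0);d=np.linalg.svd(P-mu)[2][0];print("ptr",mu,np.degrees(np.arctan2(d[1],d[0])),np.degrees(np.arctan2(*(mu-[543.3,289.8])[::-1])),len(P))
x=state();print(x['position'],x['ee_rot'],x['q'])
cv2.imwrite("pics/a.png",np.hstack([cv2.resize(t[190:260,285:365],(400,350)),cv2.resize(s[110:210,285:385],(400,350))])[:,:,::-1])
E
```

```text
ptr [501.99291105 263.13691246] -148.15077919748182 -147.15838236730517 30
[437.34564124 -72.05595918 109.38923491] [-4.01724658e-02  9.99190516e-01  6.94702041e-04 -2.00057466e-03] [-3.12475638e-01  4.31932559e-01  2.11720091e+00 -1.38949984e-04
  5.96693996e-01 -1.96352360e+00]
```

View pics/a.png

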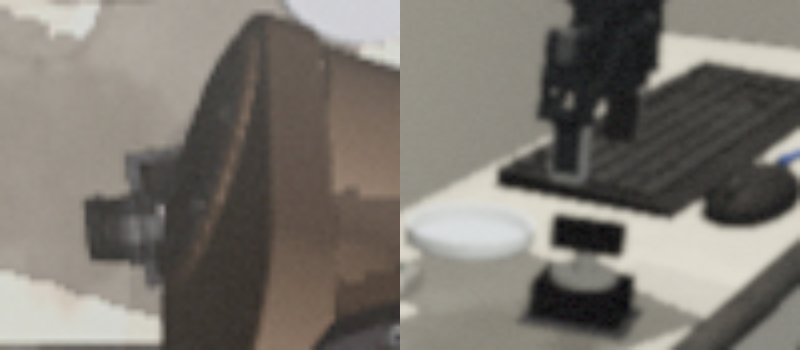

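Side view: the open fingers stand above the handle, roughly centred on it. I'll go down and close.

Request:
send_rows --pt "0 0 0 0.02 -0.09" --pt "0 0 0 0.04 -0.09" --pt "0 0 0 0.062 -0.09" --pt "0 0 0 0.062 -0.09" --pt "150 0 0 0.062 -0.09" --pt "150 0 0 0.062 -0.09" --pt "150 0 0 0.062 -0.09" --pt "150 0 0 0.062 -0.09" --squeeze 30

```text
time_s: 3.45
position: [438.5, -72.4, 49.6]
ee_rot: [-0.084, 0.996, -0.0, 0.0]
contact_force: [-1.0, 0.1, -0.2]
grip_width: 0.415
finger_force: 0.0
```

Request:
send_rows --pt "255 0 0 0 0" --pt "255 0 0 0 0" --pt "255 0 0 0 0" --pt "255 0 0 0 0" --pt "255 0 0 0 0" --pt "255 0 0 0 0" --squeeze 30

```text
time_s: 4.2
position: [438.1, -71.6, 49.5]
ee_rot: [-0.084, 0.996, 0.0, -0.0]
contact_force: [1.8, 9.9, 6.4]
grip_width: 0.135
finger_force: 29.2
```

Request:
send_rows --pt "255 0 0.0015 0 0" --pt "255 0 0.0015 0 0" --pt "255 0 0.0015 0 0" --squeeze 60

```text
time_s: 4.58
position: [438.1, -70.8, 49.4]
ee_rot: [-0.084, 0.996, 0.0, 0.0]
contact_force: [-0.6, 2.2, 5.9]
grip_width: 0.129
finger_force: 61.4
```

Request:
send_rows --pt "255 0 0 -0.01 0" --pt "255 0 0 -0.02 0" --pt "255 0 0 -0.04 0" --pt "255 0 0 -0.08 0" --pt "255 0 0 -0.12 0" --pt "255 0 0 -0.12 0"

```text
time_s: 5.32
position: [439.1, -71.2, 172.2]
ee_rot: [-0.084, 0.996, -0.001, 0.003]
contact_force: [0.0, -0.5, -1.8]
grip_width: 0.126
finger_force: 60.5
```

```bash
python3 - <<'E'
from h import *
t=get_image("top");s=get_image("side")
x=state();print(x['position'],x['ee_rot'],x['q'],x['contact_force'],x['grip_width'])
cv2.imwrite("pics/b.png",np.hstack([cv2.resize(t[180:250,285:365],(400,350)),cv2.resize(s[90:190,285:385],(400,400))[:350]])[:,:,::-1])
E
```

```text
[437.93411194 -70.87869286 169.59745628] [-8.39898416e-02  9.96466482e-01 -2.46431473e-04  4.43773932e-04] [-3.09487748e-01  3.24601995e-01  2.05881309e+00 -1.67151732e-04
  7.57168879e-01 -2.04834048e+00] [-0.35103174 -0.27238168 -0.99652331] 0.12433635840767882
```

View pics/b.png

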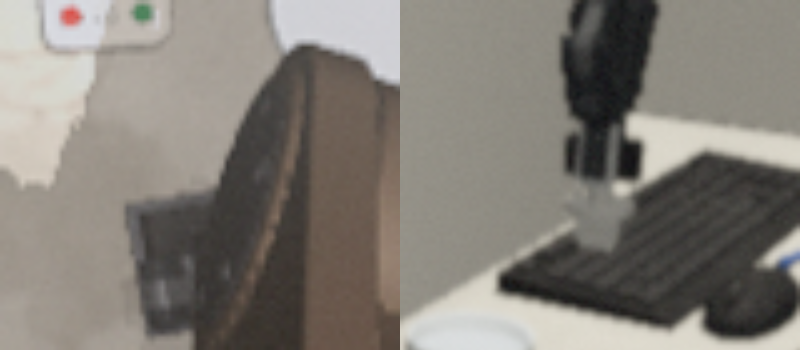

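The key is held with its collar and blade free of the block. Now I'll move above the keyhole and re-check the alignment there.

Request:
send_rows --pt "255 -0.015 0.03 0 -0.05" --pt "255 -0.037 0.077 0 -0.1" --pt "255 -0.062 0.127 0 -0.15" --pt "255 -0.087 0.179 0 -0.2" --pt "255 -0.112 0.231 0 -0.25" --pt "255 -0.137 0.283 0 -0.3" --pt "255 -0.155 0.32 0 -0.35" --pt "255 -0.164 0.338 0 -0.387"

```text
time_s: 6.42
position: [542.9, 291.4, 167.5]
ee_rot: [-0.276, 0.961, -0.0, -0.001]
contact_force: [0.2, -0.8, -1.2]
grip_width: 0.13
finger_force: 60.6
```

Request:
send_rows --pt "255 0 0 0.0 0" --pt "255 0 0 0.02 0" --pt "255 0 0 0.03 0" --pt "255 0 0 0.04 0" --pt "255 0 0 0.04 0"

```text
time_s: 7.05
position: [543.0, 289.2, 128.7]
ee_rot: [-0.274, 0.962, -0.0, -0.001]
contact_force: [0.8, -0.1, -0.0]
grip_width: 0.131
finger_force: 60.6
```

```bash
python3 - <<'E'
from h import *
t=get_image("top");s=get_image("side")
x=state();print(x['position'],x['ee_rot'],x['q'],x['contact_force'],x['grip_width'])
p=x['position']
for n in("top","side"): print(n,[proj(n,q).round(1) for q in(p,p+[0,0,15.5],p+[0,0,-17.5],p+[0,0,-40.5],(543.3,289.8,64))])
cv2.imwrite("pics/c.png",np.hstack([cv2.resize(t[150:230,135:215],(300,300),interpolation=2),cv2.resize(s[160:260,150:250],(500,500),interpolation=2)[:500]]if 0 else [cv2.resize(s[160:260,150:250],(600,600),interpolation=2),np.vstack([cv2.resize(t[140:240,125:225],(200,200)),np.zeros((400,200,3),np.uint8)])])[:,:,::-1])
E
```

```text
[543.3782209  289.63582641 129.55057082] [-2.73897262e-01  9.61758944e-01 -4.39308655e-05  1.47248101e-04] [ 3.82539689e-01  5.91176528e-01  1.68459745e+00 -1.55324457e-04
  8.65535028e-01 -1.74304184e+00] [ 0.22961801 -0.61088982  0.03440926] 0.13475608983155796
top [array([166.9, 185.7]), array([165.1, 184.9]), array([168.8, 186.6]), array([171.3, 187.8]), array([173.7, 189. ])]
side [array([196.5, 194. ]), array([195.8, 186.3]), array([197.2, 202.5]), array([198.1, 213.4]), array([199., 225.])]
```

View pics/c.png

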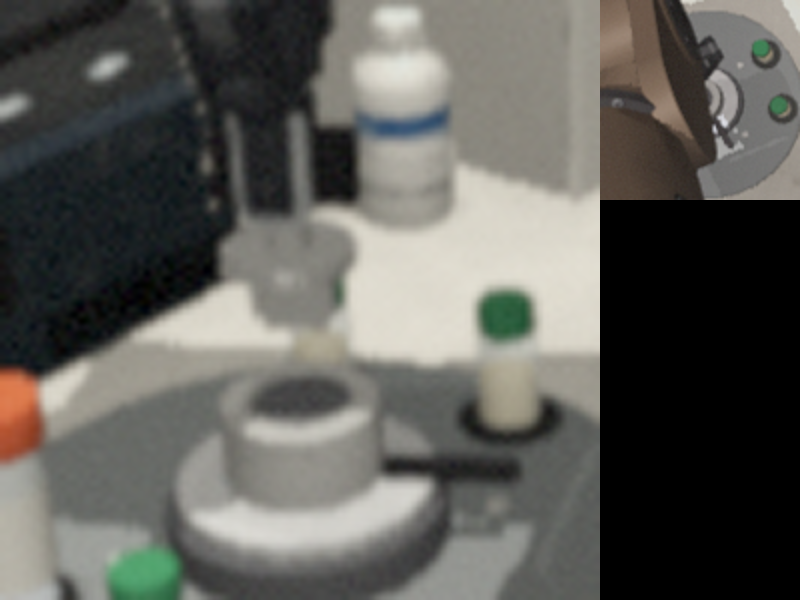

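Side view: the collar is at about (197.8,201.7), the blade tip at (198.3,211.7) and the keyhole at (200.3,226.3). The key hangs upright and is centred to within about 1.5 mm, so I'll insert gently.

Request:
send_rows --pt "255 0.0005 0 0.01 0" --pt "255 0.0005 0 0.02 0" --pt "255 0.0005 0 0.026 0" --pt "255 0.0005 0 0.029 0" --pt "255 0.0005 0 0.032 0" --pt "255 0.0005 0 0.032 0"

```text
time_s: 7.9
position: [542.7, 289.5, 97.2]
ee_rot: [-0.274, 0.962, -0.0, -0.0]
contact_force: [0.4, -0.1, -1.5]
grip_width: 0.13
finger_force: 60.6
```

Tip is 7 mm below the mouth with no load; it is entering.

Request:
send_rows --pt "255 0 0 0.003 0" --pt "255 0 0 0.006 0" --pt "255 0 0 0.009 0" --pt "255 0 0 0.012 0" --pt "255 0 0 0.013 0" --pt "255 0 0 0.013 0"

```text
time_s: 8.65
position: [542.8, 289.5, 84.2]
ee_rot: [-0.274, 0.962, -0.0, -0.0]
contact_force: [0.1, 0.2, -0.3]
grip_width: 0.129
finger_force: 60.6
```

Request:
send_rows --pt "255 0 0 0.001 0" --pt "255 0 0 0.002 0" --pt "255 0 0 0.003 0" --pt "255 0 0 0.003 0"

```text
time_s: 9.15
position: [542.9, 289.6, 81.4]
ee_rot: [-0.274, 0.962, -0.0, 0.0]
contact_force: [-0.1, -0.4, 1.0]
grip_width: 0.127
finger_force: 60.9
```

Request:
send_rows --pt "255 0 0 0.0005 0" --pt "255 0 0 0.001 0" --pt "255 0 0 0.0015 0" --pt "255 0 0 0.0015 0"

```text
time_s: 9.65
position: [543.0, 289.7, 81.3]
ee_rot: [-0.274, 0.962, -0.0, 0.001]
contact_force: [-3.9, -2.6, 16.7]
grip_width: 0.132
finger_force: 63.2
```

Seated: 17 N reaction with the collar on the cylinder. I'll ease off and turn clockwise (tool +z), stopping slightly short.

Request:
send_rows --pt "255 0 0 -0.001 0.0" --pt "255 0 0 -0.001 0.12" --pt "255 0 0 -0.001 0.24" --pt "255 0 0 -0.001 0.36" --pt "255 0 0 -0.001 0.48" --pt "255 0 0 -0.001 0.6" --pt "255 0 0 -0.001 0.72" --pt "255 0 0 -0.001 0.85"

```text
time_s: 10.65
position: [543.0, 289.5, 81.4]
ee_rot: [0.149, 0.989, 0.0, 0.0]
contact_force: [-1.5, -1.5, 7.5]
grip_width: 0.128
finger_force: 61.7
```

Request:
send_rows --pt "255 0 0 0 0.12" --pt "255 0 0 0 0.24" --pt "255 0 0 0 0.36" --pt "255 0 0 0 0.48" --pt "255 0 0 0 0.6" --pt "255 0 0 0 0.72" --pt "255 0 0 0 0.85" --pt "255 0 0 0 0.85"

```text
time_s: 11.65
position: [542.6, 289.2, 81.4]
ee_rot: [0.542, 0.84, -0.0, 0.0]
contact_force: [-2.8, -3.8, 9.1]
grip_width: 0.127
finger_force: 61.9
```

Request:
send_rows --pt "255 0 0 0 0.12" --pt "255 0 0 0 0.24" --pt "255 0 0 0 0.36" --pt "255 0 0 0 0.48" --pt "255 0 0 0 0.6" --pt "255 0 0 0 0.72" --pt "255 0 0 0 0.85" --pt "255 0 0 0 0.85"

```text
time_s: 12.65
position: [542.2, 289.3, 81.4]
ee_rot: [0.841, 0.542, -0.001, -0.0]
contact_force: [-5.8, -2.6, 9.7]
grip_width: 0.13
finger_force: 62.1
```

```bash
python3 - <<'E'
from h import *
t=get_image("top");s=get_image("side")
x=state();q=x['ee_rot'];print(x['position'],np.degrees(2*np.arctan2(q[1],q[0])),x['q'],x['contact_force'],x['ft_torque'])
cv2.imwrite("pics/d.png",np.hstack([cv2.resize(s[190:290,135:235],(500,500),interpolation=2),np.vstack([cv2.resize(t[140:240,125:225],(300,300)),np.zeros((200,300,3),np.uint8)])])[:,:,::-1])
for a in(50,55,60.3,65,70): print(a,[proj("side",(543.3+70*np.cos(np.radians(a)),289.8+70*np.sin(np.radians(a)),42)).round(1)])
E
```

```text
[542.2223827 289.3048493  81.3783231] 65.698657414306 [ 3.82720568e-01  6.54152697e-01  1.72026805e+00 -9.19757005e-05
  7.68254088e-01  8.06925186e-01] [-5.23281889 -2.60669602 10.56965694] [-0.33775921  0.99859677 -0.03697842]
50 [array([162.9, 240. ])]
55 [array([163.2, 241.7])]
60.3 [array([163.8, 243.4])]
65 [array([164.6, 244.9])]
70 [array([165.7, 246.5])]
```

View pics/d.png

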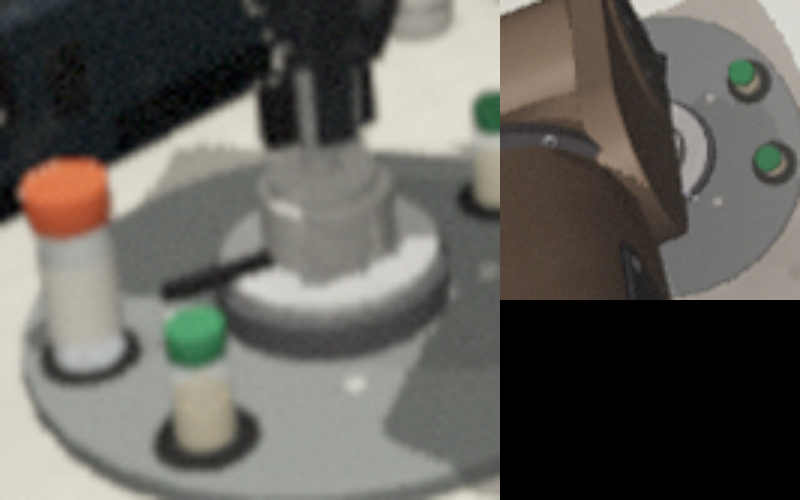

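Pointer tip in the side view is at about (168,248.6), roughly 72°, lagging the key (65.7°) by the play. The pot is at 60.3°. I'll turn most of the remainder, then release and check from the top.

Request:
send_rows --pt "255 0 0 0 0.06" --pt "255 0 0 0 0.12" --pt "255 0 0 0 0.18" --pt "255 0 0 -0.0005 0.18" --pt "255 0 0 -0.0005 0.18"

```text
time_s: 13.38
position: [542.2, 289.4, 81.4]
ee_rot: [0.885, 0.465, -0.001, -0.0]
contact_force: [-5.3, -0.3, 7.4]
grip_width: 0.125
finger_force: 61.5
```

Request:
send_rows --pt "200 0 0 0 0" --pt "150 0 0 0 0" --pt "100 0 0 0 0" --pt "100 0 0 0 0" --pt "100 0 0 -0.02 0" --pt "100 0 0 -0.05 0" --pt "100 0 0 -0.09 0" --pt "100 0 0 -0.13 0"

```text
time_s: 14.38
position: [542.7, 289.5, 212.4]
ee_rot: [0.885, 0.465, -0.0, 0.0]
contact_force: [0.4, 0.9, 0.0]
grip_width: 0.604
finger_force: 0.0
```

Request:
send_rows --pt "100 -0.04 0.015 0 0" --pt "100 -0.09 0.034 0 0" --pt "100 -0.14 0.053 0 0" --pt "100 -0.19 0.073 0 0" --pt "100 -0.24 0.093 0 0" --pt "100 -0.24 0.093 0 0"

```text
time_s: 15.12
position: [482.5, 36.6, 211.5]
ee_rot: [0.886, 0.463, -0.0, 0.0]
contact_force: [-0.0, -0.8, -0.5]
grip_width: 0.606
finger_force: 0.0
```

```bash
python3 - <<'E'
from h import *
t=get_image("top");s=get_image("side")
print(state()['position'])
a=cv2.resize(t[142:242,128:228],(400,400),interpolation=2);b=cv2.resize(s[190:290,135:235],(400,400),interpolation=2)
cv2.imwrite("pics/e.png",np.hstack([a,b])[:,:,::-1])
print("red",cents(t,(3,170,100),(18,255,255)),cents(s,(3,170,100),(18,255,255)),"green",cents(t,(50,120,40),(85,255,255)))
for a in(50,55,60.3,65,70): print(a,[proj(n,(543.3+65*np.cos(np.radians(a)),289.8+65*np.sin(np.radians(a)),42)).round(1) for n in("top","side")])
g=cv2.cvtColor(t,cv2.COLOR_RGB2GRAY);print(g[165:187,140:170])
E
```

```text
[483.23000511  38.99342173 211.4792826 ]
red [(array([136.9, 168.3]), 121)] [(array([148. , 231.9]), 91)] green [(array([205. , 163.9]), 43), (array([213.8, 192.2]), 45), (array([135.6, 199.9]), 47)]
50 [array([155.7, 173.2]), array([165.6, 239.6])]
55 [array([154.2, 175. ]), array([165.9, 241.2])]
60.3 [array([152.9, 177.1]), array([166.4, 242.8])]
65 [array([151.8, 179. ]), array([167.2, 244.2])]
70 [array([150.9, 181.1]), array([168.2, 245.6])]
[[149 139 112  80 111 113 101 107 109 121 125 128 127 124 139 176 175 172
  174 173 173 171 173 171 173 173 171 174 173 175]
 [147 148 135  73  88 102  79  75  75  89 106 120 127 126 138 174 173 173
  174 174 172 173 174 173 173 173 173 174 175 173]
 [143 148 141  76  78 112 127  91  67  54  67  92 117 126 140 175 172 172
  174 172 174 173 173 173 173 172 172 174 174 174]
 [141 147 140  82  91 139 144 104  93  74  58  61  96 128 140 176 172 173
  173 174 174 174 173 173 175 174 173 172 173 173]
 [144 145 136  77  99 150 136 106 107  96  77  55  72 125 165 175 175 173
  173 174 174 173 174 174 172 173 175 175 173 174]
 [146 142 117  76 105 1
[... 1402 characters left out ...]
175 174 176 176 164 147
   89  77  73  70  72  71  67  97 154 185 180 173]
 [171 172 172 172 174 174 173 174 174 174 173 173 175 172 175 175 176 175
  151 115  74  73  76  74  76  71  64  96 141 162]
 [171 173 172 174 173 174 173 174 174 173 174 174 173 174 175 175 175 175
  175 157  89  67  70  78  78  77  77  67  79 111]
 [173 173 173 173 175 173 174 173 172 173 172 174 175 174 175 175 174 175
  178 171 125 126  82  66  76  74  78  74  72  68]
 [174 172 171 173 173 172 174 173 173 175 174 173 174 173 174 173 175 175
  175 170 164 204 185 111  63  73  81  82  79  74]
 [174 172 172 170 173 174 174 172 173 174 175 173 174 175 174 174 174 175
  173 169 186 222 217 192 142  85  74  82  79  81]]
```

View pics/e.png

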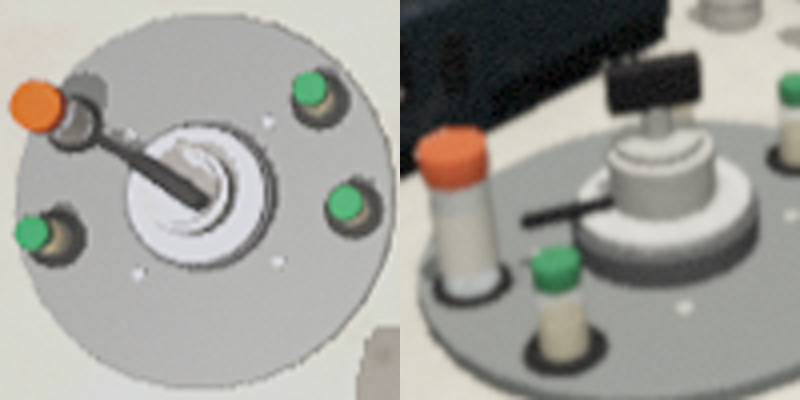

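Pot and vial positions are unchanged, and the key stands seated. The pointer runs through about (154,177.2), (157,178.8) and (160,181.2) in the top view, so I'll compute its angle.

```bash
python3 - <<'E'
from h import *
c=np.array([543.3,289.8])
t=get_image("top");s=get_image("side")
gt=cv2.cvtColor(t,cv2.COLOR_RGB2GRAY).astype(float);gs=cv2.cvtColor(s,cv2.COLOR_RGB2GRAY).astype(float)
def cen(g,x,a,b,th):
    v=g[a:b,x];w=np.clip(th-v,0,None);return (w*np.arange(a,b)).sum()/w.sum()
an=lambda P:np.degrees(np.arctan2(P[1]-c[1],P[0]-c[0])).round(1)
P=[]
for x in range(154,162):
    r=cen(gt,x,174,186,105);q=onz("top",(x,r),42);P.append(q[:2]);print("top",x,round(r,2),q[:2].round(1),an(q))
d=np.linalg.svd(P-np.mean(P,0))[2][0];print("dir",np.degrees(np.arctan2(d[1],d[0])))
P=[]
for x in range(168,185):
    r=cen(gs,x,234,254,75);q=onz("side",(x,r),40);P.append(q[:2]);print("side",x,round(r,2),an(q),an(onz("side",(x-1.2,r-1.3),40)))
P=np.array(P);d=np.linalg.svd(P-P.mean(0))[2][0];print("dir",np.degrees(np.arctan2(d[1],d[0])))
E
```

```text
top 154 177.28 [574.9 343.5] 59.5
top 155 177.98 [573.2 341. ] 59.7
top 156 178.25 [572.5 338.6] 59.1
top 157 179.01 [570.6 336.1] 59.5
top 158 179.61 [569.1 333.6] 59.5
top 159 180.1 [567.9 331.2] 59.3
top 160 181.02 [565.6 328.7] 60.1
top 161 181.54 [564.3 326.2] 60.0
dir -121.65276366342826
side 168 244.78 64.7 59.8
side 169 244.51 64.7 59.7
side 170 244.29 64.9 59.7
side 171 244.01 64.9 59.6
side 172 243.7 64.9 59.3
side 173 243.44 65.0 59.2
side 174 243.25 65.3 59.3
side 175 243.16 66.1 59.9
side 176 242.98 66.5 60.1
side 177 242.95 67.6 61.0
side 178 242.84 68.5 61.6
side 179 243.53 72.7 65.7
side 180 245.18 80.4 73.7
side 181 245.33 82.6 75.9
side 182 243.86 78.9 71.4
side 183 241.36 69.3 60.4
side 184 240.83 68.2 58.7
dir -133.55947796912807
```

Both views put the pointer at about 59.6° and the pot at 60.3°, so it is aimed within about 1°. The key is seated: its handle is at the expected height. Handing in.

```bash
python3 -c "
from rig import *
print(hand_in())"
```

```text
the job is handed in; nothing more can be done
None
```

I handed the job in with the key seated and standing in the keyhole and the selector turned the shorter way (clockwise). Its pointer aims within about 1° of the tall pot's centre, and the pot and vials have not moved.

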